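# Find the rocking corner of the weighing platform and press its shim flat

### The arm

A 6-joint arm with a two-finger parallel gripper is mounted at the origin on the work surface. World frame = base frame: x ahead of the robot, y to its left, z up, the work surface at z = 0. Lengths are in m, angles in degrees, forces in N, time in s.
With the tool pointing down it reaches from about 0.2 to 0.875 m from the base axis. Payload 3.4 kg.
Tool frame: the origin (TCP) lies between the finger pads; the fingertips stand 25 mm ahead of it and the grasp point (between the pads) lies 6 mm ahead of it; z points along the fingers, x is the direction in which the jaws open and shut, and the axes are right-handed (so a half turn about z gives the same grasp; the last joint's range is limited). The gripper opens to 94 mm and grips with 3 to 60 N. Pads are 16 mm wide; open, the fingers measure 119 mm over their backs; the gripper's body (75 mm by 177 mm) begins 78 mm behind the grasp point.
Start: joints at [-72.193, 15.808, 86.224, -0, 77.962, -6.933], TCP at [0.241, -0.522, 0.191] pointing down, gripper open.
Joint ranges: [-165.64, 165.64], [-43.16, 119.46], [12.63, 154.43], [-67.54, 247.53], [6.08, 155.33], [-154.97, 154.97]. Speed limits (degrees/s): [147.25, 147.25, 180, 180, 180, 180].

### API

Orientations are given as [roll, pitch, yaw] about the fixed x, y, z axes, in that order (R = Rz(yaw) Ry(pitch) Rx(roll)).
In Python, from rig import readout, vision, robot, models gives the robot as it stands. The module is installed in compiled form; this text tells all that it offers.
- The arm moves only by the tool move_arm, never from a script. Its argument "targets" is text: rows parted by semicolons, each of 7 numbers parted by spaces: the turn, a rotation vector about the world's x, y, z in rad, then the shift along the world's x, y, z in mm, then the finger opening in mm, from 0 to 94. A call has 1 to 20 rows; each row shifts and turns the commanded pose from where the row before left it; what a row does not reach is not made up. A row lasts 1/10 s, in which the tool goes at most 50 mm and 8.59 degrees, less where a joint would pass 70% of its speed; a pose out of reach is approached as far as the arm can. A call with a gripper value outside its range is refused whole. The fingers move at their own pace and stop on an object; "squeeze" is the grip in N (left out, the last holds). Time passes only in rows, so rows that do not move let the fingers close. It gives the time, the measured TCP pose, the force and the opening at its end, in the units of the state.
- readout.get_obs(): the state, without advancing time (a new reading comes with each control period).
- vision.get_image(name): name is "scene" or "top" or "wrist"; returns the picture (400x640x3 uint8, red, green, blue); there is no depth.
- vision.camera_params(name): a dict with "fov_y" (degrees; the focal length in pixels is half the picture's height over the tangent of half this angle, whatever the lens; pixels are square), "cx", "cy" (the principal point, pixels), "R" (3x3) and "t" (3): a world point X has camera coordinates R X + t. Camera axes: x right, y down, z forward; pixel columns grow to the right and rows downward; lengths in m; the calibration is good to about 2 mm. A picture is of the moment at which its call begins: read the wrist's pose just before it. camera_params takes no time and is no camera call; for the wrist camera it gives the pose at the moment of the call.
- robot.close_job(): hands the job in, once; it reports no verdict.
Trained networks look in the newest picture that a camera, given by its name, has taken for a name from the list of things; names that differ only in an ending like _2 or _b are one class to them, and where a whole thing is asked for, a point or a joint stands for the part that bears it (a point fixed in the world has none). Each returns a list of dicts, best first, with "p" (0 to 1); they miss things now and then, are a little off and sometimes report something else, mostly with a low value. They report only what shows in the picture. A call takes as long as a camera call.
- models.look_for(label, camera): "point" ([column, row] in pixels, amid what is visible of it).
The state is a dict: "time": time; "qpos": joint angles; "joint_velocities": joint speeds; "joint_efforts": joint torques, N m; "position": TCP position; "orientation": TCP orientation; "ft_force": force on the tool from outside, world axes, zero at the start; "wrist_torque": the same for the moment, N m; "width": finger opening in m.
Only numpy, scipy, OpenCV 4.12 (cv2) and the standard library are available. Lean on these libraries where they do the work, as an engineer would, in place of code of your own. Each camera call takes 0.05 s, during which the arm holds its last target. There are 200 camera calls.

### The job

One corner of the aluminium weighing platform rocks. Press down on the blue corner dots with the fingertips until you find the corner that gives, then press the orange shim key next to that dot flat, down to its stop. Leave the other three shims up, do not lift the platform, and leave the weights and everything else standing where they are.

Things in the scene. Friction and masses are not known exactly. Their poses are not given: they have to be found in the camera images.
- base: Grey plastic tray 240 x 340 x 12 mm fixed on the table under the platform; it carries the feet and the shims. Origin: centre of its underside, on the table; x points from front (robot side) to back, y to the left, z up. It does not move.
- plate: Aluminium weighing platform, a loose plate 220 (x) x 310 (y) x 12 mm, 1.2 kg, with a steel pan (100 mm across, 12 mm high) on its middle. Origin: centre of its underside, 34 mm above the table; axes as the tray's. One of its four feet is short: that corner, unseen and drawn anew each start, goes down 5 mm under 2 to 3 N and comes back; the others are solid.
- spot_front_left (a point): Blue dot (22 mm across) on the plate's upper face at its front left corner, 46 mm above the table: the place to press that corner. Moves with the plate.
- spot_front_right (a point): Blue dot (22 mm across) on the plate's upper face at its front right corner, 46 mm above the table: the place to press that corner. Moves with the plate.
- spot_back_left (a point): Blue dot (22 mm across) on the plate's upper face at its back left corner, 46 mm above the table: the place to press that corner. Moves with the plate.
- spot_back_right (a point): Blue dot (22 mm across) on the plate's upper face at its back right corner, 46 mm above the table: the place to press that corner. Moves with the plate.
- shim_front_left (a point): Centre of the top of the raised orange shim key of the front left corner, 58 mm above the table (a fixed point: it stays when the key goes down). The key, 22 x 22 mm, rises through a hole in the plate 48 mm outward (plate's y) of that blue dot, 12 mm proud of the plate. About 3 N press it 9 mm down to its stop, where it stays, 3 mm proud, packing the foot.
- shim_front_right (a point): Centre of the top of the raised orange shim key of the front right corner, 58 mm above the table (a fixed point: it stays when the key goes down). The key, 22 x 22 mm, rises through a hole in the plate 48 mm outward (plate's y) of that blue dot, 12 mm proud of the plate. About 3 N press it 9 mm down to its stop, where it stays, 3 mm proud, packing the foot.
- shim_back_left (a point): Centre of the top of the raised orange shim key of the back left corner, 58 mm above the table (a fixed point: it stays when the key goes down). The key, 22 x 22 mm, rises through a hole in the plate 48 mm outward (plate's y) of that blue dot, 12 mm proud of the plate. About 3 N press it 9 mm down to its stop, where it stays, 3 mm proud, packing the foot.
- shim_back_right (a point): Centre of the top of the raised orange shim key of the back right corner, 58 mm above the table (a fixed point: it stays when the key goes down). The key, 22 x 22 mm, rises through a hole in the plate 48 mm outward (plate's y) of that blue dot, 12 mm proud of the plate. About 3 N press it 9 mm down to its stop, where it stays, 3 mm proud, packing the foot.
- shim_a (a joint): Travel of one of the four shim keys in m: 0 up, 0.009 fully pressed flat. The four keys a, b, c, d are dealt to the corners anew at each start, so the letter does not tell the corner.
- shim_b (a joint): Travel of one of the four shim keys in m: 0 up, 0.009 fully pressed flat. The four keys a, b, c, d are dealt to the corners anew at each start, so the letter does not tell the corner.
- shim_c (a joint): Travel of one of the four shim keys in m: 0 up, 0.009 fully pressed flat. The four keys a, b, c, d are dealt to the corners anew at each start, so the letter does not tell the corner.
- shim_d (a joint): Travel of one of the four shim keys in m: 0 up, 0.009 fully pressed flat. The four keys a, b, c, d are dealt to the corners anew at each start, so the letter does not tell the corner.
- brass_weight_center (a point): Brass weight, 30 mm across and 36 mm high, standing on the pan; the point is half-way up. Leave it alone.
- steel_weight_center (a point): Steel weight, 28 mm across and 32 mm high, standing on the table beside the tray; the point is half-way up. Leave it alone.
- red_flask: Red steel flask, 106 mm across and 180 mm high, on the table; origin under its centre. Leave it alone.
- oil_bottle: Clear bottle with a blue label, 64 mm across and 140 mm high, on the table; origin under its centre. Leave it alone.
- screwdriver: Screwdriver lying on the table; origin under its middle. Leave it alone.

How it is judged (in metres and radians):
On the way, in this order (a step that is already met when the one before it is completed fails the run):
1. the corner that rocks is pressed down with the fingers (angle between plate's own z axis and vertical above 0.025 rad and contact force between the fingers and plate above 0.5 N and value of joint shim_a below 0.003 m), for 0.1 s.
2. the shim key of that corner is pressed flat (value of joint shim_a above 0.007 m), for 0.2 s.
At the end, for the whole second after the job is handed in: The shim key of the rocking corner is down by at least 7 of its 9 mm, the other three are up (within 3 mm), the plate lies level (0.012 rad) and still within 12 mm of its place, and the weights, flask, bottle and screwdriver are within 25 mm of where they stood (value of joint shim_a above 0.007 m and value of joint each of shim_b, shim_c, shim_d below 0.003 m and angle between plate's own z axis and vertical below 0.012 rad and linear speed of plate below 0.02 m/s and distance of plate from where it was at the start of the episode below 0.012 m and distance of each of brass_weight_center, steel_weight_center, red_flask, oil_bottle, screwdriver from where it was at the start of the episode below 0.025 m); the robot touches nothing.
It fails at once if the shim of a solid corner is pressed (value of joint any of shim_b, shim_c, shim_d above 0.005 m).
It fails at once if the platform is lifted or pushed away (height (world z) of plate above 0.044 m or distance of plate from where it was at the start of the episode above 0.02 m).
It fails at once if a bystander is moved, lifted or knocked over (distance of any of brass_weight_center, steel_weight_center, red_flask, oil_bottle, screwdriver from where it was at the start of the episode above 0.025 m).
It also fails if it takes over 51 s, if anything falls off the work surface, if the arm or the gripper's body presses on something with over 40 N, if the wrist force passes 120 N, or if a joint passes its speed limit or range.

## Working session

There is one attempt and no reset: what is moved stays moved. The work goes in short steps, Python scripts to look and compute and a tool call to move; the robot and the scene stay as the last step left them, time stands still between calls to the robot, and variables do not carry over. Pictures are saved under pics/ and viewed, on a budget of 10 in all, crops included, one or two more only if the job needs it, and the job is handed in when it is done.

Besides the shell and the picture viewer there is one more tool, called after "Request:" as name(argument=value, ...) on one line, values as JSON. move_arm: Moves the arm, as the interface text tells. Its arguments: {"type":"object","properties":{"targets":{"type":"string"},"squeeze":{"type":"number"}},"required":["targets"]}

```bash
mkdir -p pics; cat > h.py <<'E'
import numpy as np,cv2
from rig import readout,vision,robot,models
def ray(cam,px,z):
    c=vision.camera_params(cam);f=200/np.tan(np.radians(c['fov_y'])/2)
    R=np.array(c['R']);t=np.array(c['t']);o=-R.T@t
    d=R.T@np.array([(px[0]-c['cx'])/f,(px[1]-c['cy'])/f,1]);return o+d*(z-o[2])/d[2]
def proj(cam,X):
    c=vision.camera_params(cam);f=200/np.tan(np.radians(c['fov_y'])/2)
    p=np.array(c['R'])@X+c['t'];return np.array([c['cx']+f*p[0]/p[2],c['cy']+f*p[1]/p[2]])
E
python3 - <<'E'
from h import *
o=readout.get_obs();print(o)
ims={}
for c in('top','scene'):
    im=vision.get_image(c);ims[c]=im
    cv2.imwrite(f'pics/{c}0.png',im[...,::-1])
hsv=cv2.cvtColor(ims['top'],cv2.COLOR_RGB2HSV)
for n,lo,hi,z in(('blue',(95,110,50),(130,255,255),.046),('orange',(5,130,80),(22,255,255),.058)):
    k,l,s,ce=cv2.connectedComponentsWithStats(cv2.inRange(hsv,lo,hi))
    for i in range(1,k):
        if s[i,4]>25: print(n,ce[i].round(1),s[i,2:],ray('top',ce[i],z).round(4))
for n in('red_flask','oil_bottle','screwdriver','steel_weight_center','brass_weight_center','spot_front_left','shim_front_left','plate'):
    r=models.look_for(n,'top');print(n,[(np.round(q['point'],1),round(q['p'],2),ray('top',q['point'],.05).round(3)) for q in r[:4]])
E
```

```text
{'time': 0.0, 'qpos': array([-7.21929463e+01,  1.58465030e+01,  8.62938075e+01, -1.89718045e-03,
        7.79639297e+01, -6.93341193e+00]), 'joint_velocities': array([ 0.03725061,  0.04980352, -0.07580055,  0.00699634, -0.01972218,
       -0.011762  ]), 'joint_efforts': array([-2.62301990e-03, -4.04585767e+01, -2.37227565e+01,  6.98399381e-02,
        3.47932731e-02, -1.29907289e-04]), 'position': array([ 0.24043377, -0.52165335,  0.18992576]), 'orientation': array([-1.79989258e+02,  1.03701698e-01, -6.52591273e+01]), 'ft_force': array([-0.36370692, -0.84132038, -0.68899505]), 'wrist_torque': array([ 0.03611337, -0.00946191,  0.00089066]), 'width': 0.09372964141442602}
blue [521.4 106.9] [  41   54 1153] [ 0.8812 -0.6734  0.046 ]
blue [122.  146.8] [ 107   89 5771] [0.7362 0.5908 0.046 ]
blue [315.5 173.5] [ 6  6 32] [ 0.6591 -0.0212  0.046 ]
blue [368.7 179.2] [ 6  7 32] [ 0.6433 -0.1885  0.046 ]
blue [309.7 227.7] [ 6  6 31] [ 0.4889 -0.0055  0.046 ]
blue [363.7 233.3] [ 6  6 31] [ 0.4737 -0.1736  0.046 ]
orange [228.3 113.1] [  70   41 1637] [0.8456 0.2561 0.058 ]
orange [561.5 12
[... 912 characters left out ...]
.491,  0.05 ])), (array([337.3, 203.6]), 0.58, array([ 0.565, -0.09 ,  0.05 ]))]
oil_bottle [(array([169.2, 220.7]), 0.93, array([0.505, 0.431, 0.05 ])), (array([378.6, 234.9]), 0.59, array([ 0.469, -0.219,  0.05 ]))]
screwdriver [(array([428.8, 236.8]), 0.73, array([ 0.465, -0.375,  0.05 ])), (array([334.8, 205. ]), 0.73, array([ 0.56 , -0.083,  0.05 ]))]
steel_weight_center []
brass_weight_center []
spot_front_left [(array([337.9, 205.7]), 0.8, array([ 0.558, -0.092,  0.05 ])), (array([466.7, 192. ]), 0.71, array([ 0.606, -0.494,  0.05 ]))]
shim_front_left [(array([312.5, 234.2]), 0.85, array([ 0.469, -0.015,  0.05 ]))]
plate [(array([337.6, 202.9]), 0.79, array([ 0.567, -0.091,  0.05 ]))]
```

View pics/top0.png

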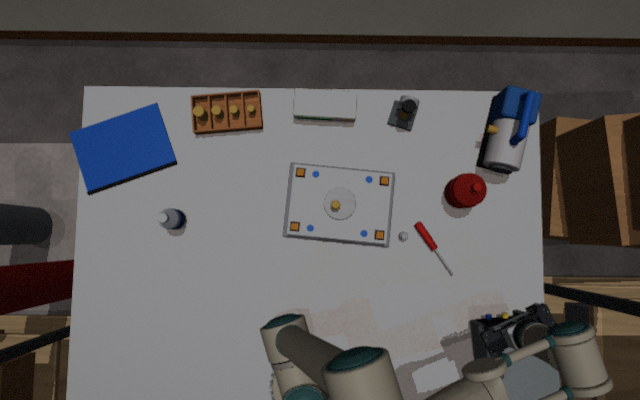

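View pics/scene0.png

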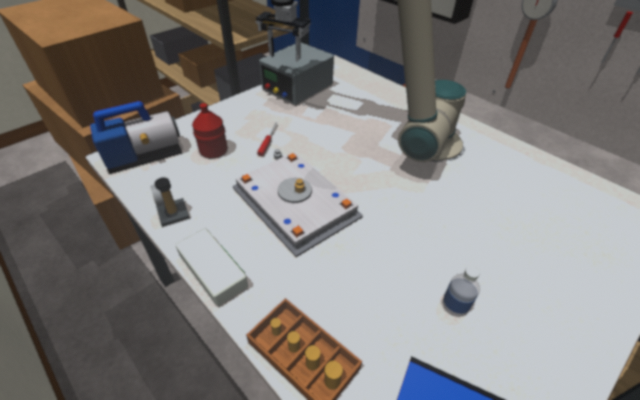

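The top view shows the plate near (340,204), the dots at (316,174), (369,179), (310,228) and (364,233) with shims just outside them, the steel weight at (403,236) and the flask at (466,190). The measured dot-to-shim spacing of 48 mm matches the spec. I'll start above the front right dot.

Request:
move_arm(targets="0 0 0.1045 23.3 34.8 -9 0;0 0 0.1045 23.3 34.8 -9 0;0 0 0.1045 23.3 34.8 -9 0;0 0 0.1045 23.3 34.8 -9 0;0 0 0.1045 23.3 34.8 -9 0;0 0 0.1045 23.3 34.8 -9 0;0 0 0.1045 23.3 34.8 -9 0;0 0 0.1045 23.3 34.8 -9 0;0 0 0.1045 23.3 34.8 -9 0;0 0 0.1045 23.3 34.8 -9 0;0 0 0 0 0 0 0;0 0 0 0 0 0 0;0 0 0 0 0 0 0", squeeze=10)

```text
time: 1.8
position: [0.4735, -0.1751, 0.1011]
orientation: [180.0, -0.0, -5.4]
ft_force: [0.4, -0.4, -0.4]
width: 0.0003
```

```bash
python3 - <<'E'
from h import *
o=readout.get_obs();print({k:np.round(o[k],4) for k in('time','position','orientation','ft_force','width')})
for c in('top','wrist'):
    im=vision.get_image(c)
    if c=='wrist': cv2.imwrite('pics/w1.png',im[...,::-1])
    hsv=cv2.cvtColor(im,cv2.COLOR_RGB2HSV)
    for n,lo,hi,z in(('blue',(95,110,50),(130,255,255),.046),('orange',(5,130,80),(22,255,255),.058)):
        k,l,s,ce=cv2.connectedComponentsWithStats(cv2.inRange(hsv,lo,hi))
        for i in range(1,k):
            p=ray(c,ce[i],z)
            if s[i,4]>15 and .44<p[0]<.7 and -.26<p[1]<.06: print(c,n,ce[i].round(1),s[i,2:],p.round(4))
E
```

```text
{'time': np.float64(1.8), 'position': array([ 0.4735, -0.1751,  0.1011]), 'orientation': array([ 1.799539e+02, -1.790000e-02, -5.439300e+00]), 'ft_force': array([ 0.3571, -0.3623, -0.384 ]), 'width': np.float64(0.0003)}
top blue [315.5 173.5] [ 6  6 32] [ 0.6591 -0.0212  0.046 ]
top blue [368.7 179.3] [ 6  6 31] [ 0.6429 -0.1884  0.046 ]
top blue [309.9 227.7] [ 7  6 31] [ 0.489  -0.0061  0.046 ]
top orange [300.1 171.8] [ 8  8 51] [0.6622 0.0269 0.058 ]
top orange [384.3 180.2] [ 8  8 53] [ 0.6393 -0.2358  0.058 ]
top orange [335.4 204.7] [ 9  8 52] [ 0.5608 -0.0842  0.058 ]
top orange [294.4 226.1] [ 8  8 55] [0.493  0.0416 0.058 ]
wrist blue [554.4 201.5] [ 30  28 652] [ 0.6444 -0.1879  0.046 ]
wrist blue [324.5 203.4] [ 30  28 604] [ 0.4747 -0.1732  0.046 ]
wrist orange [463.7  56.4] [  55   54 1660] [ 0.5711 -0.0812  0.058 ]
wrist orange [552.  266.5] [ 33  26 737] [ 0.6393 -0.2346  0.058 ]
```

View pics/w1.png

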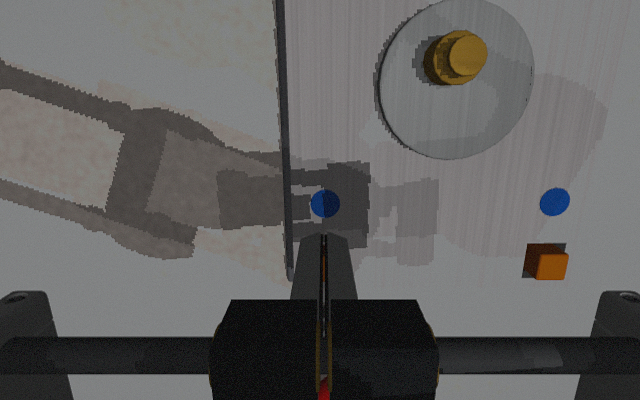

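The wrist view shows the front right dot at (324,203), just ahead of the closed fingers. Its position agrees with the top camera to within 2 mm. Next I press it gently.

Request:
move_arm(targets="0 0 0 1 2 -15 0;0 0 0 0 0 -10 0;0 0 0 0 0 -4 0;0 0 0 0 0 -1 0;0 0 0 0 0 -1 0;0 0 0 0 0 -1 0;0 0 0 0 0 0 0;0 0 0 0 0 0 0")

```text
time: 2.7
position: [0.4748, -0.1723, 0.069]
orientation: [180.0, -0.0, -5.4]
ft_force: [-0.0, -0.4, 0.1]
width: 0.0008
```

Request:
move_arm(targets="0 0 0 0 0 -1 0;0 0 0 0 0 -1 0;0 0 0 0 0 0 0;0 0 0 0 0 0 0")

```text
time: 3.1
position: [0.4746, -0.1722, 0.0668]
orientation: [-180.0, -0.0, -5.4]
ft_force: [-0.3, -0.3, -0.0]
width: 0.0003
```

Request:
move_arm(targets="0 0 0 0 0 -1 0;0 0 0 0 0 -1 0;0 0 0 0 0 0 0;0 0 0 0 0 0 0")

```text
time: 3.5
position: [0.4746, -0.1723, 0.0647]
orientation: [-180.0, -0.0, -5.4]
ft_force: [-0.7, 0.2, -0.5]
width: 0.0
```

```bash
python3 - <<'E'
from h import *
o=readout.get_obs();print({k:np.round(o[k],4) for k in('time','position','orientation','ft_force','wrist_torque','joint_efforts')})
im=vision.get_image('wrist')
cv2.imwrite('pics/w2.png',im[...,::-1])
E
```

```text
{'time': np.float64(3.5), 'position': array([ 0.4746, -0.1723,  0.0647]), 'orientation': array([-1.799992e+02, -1.000000e-04, -5.387100e+00]), 'ft_force': array([-0.6521,  0.2114, -0.499 ]), 'wrist_torque': array([-0.0109, -0.0788,  0.0306]), 'joint_efforts': array([ 1.00000e-03, -3.62527e+01, -1.93834e+01,  5.32000e-02,
        4.55000e-02, -0.00000e+00])}
```

View pics/w2.png

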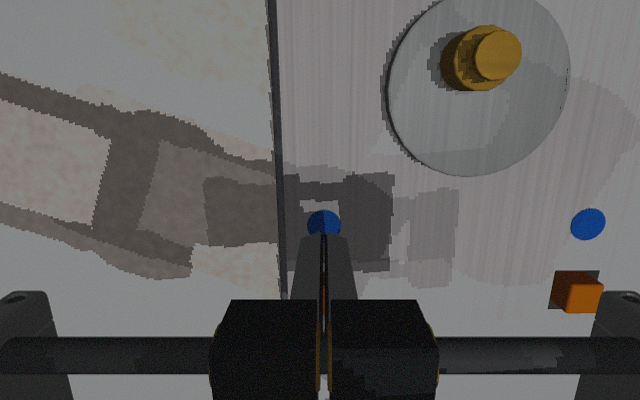

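The dot at (324,222) is still not covered by the fingertips (end at row 237), so there may be no contact yet. I'll check the tip geometry.

```bash
python3 - <<'E'
from h import *
o=readout.get_obs();p=o['position']
c=vision.camera_params('wrist');R=np.array(c['R']);t=np.array(c['t']);print('cam',-R.T@t,R.round(3),c['fov_y'])
for dz in(0,.006,.025):print(dz,proj('wrist',p-[0,0,dz]))
im=vision.get_image('wrist');hsv=cv2.cvtColor(im,cv2.COLOR_RGB2HSV)
for n,lo,hi in(('blue',(95,110,50),(130,255,255)),('orange',(5,130,80),(22,255,255))):
    k,l,s,ce=cv2.connectedComponentsWithStats(cv2.inRange(hsv,lo,hi))
    for i in range(1,k):
        if s[i,4]>100: print(n,ce[i].round(1),s[i],[ray('wrist',ce[i],z)[:2].round(4) for z in (.04,.046,.058)])
E
```

```text
cam [ 0.48256489 -0.09064684  0.25857702] [[ 0.996 -0.092 -0.   ]
 [-0.089 -0.955  0.284]
 [-0.026 -0.282 -0.959]] 59.17119804592266
0 [322.86399397 235.68917533]
0.006 [322.87975878 231.83128286]
0.025 [322.92454584 220.87119765]
blue [587.5 223.8] [571 209  35  31 839] [array([ 0.649 , -0.1905]), array([ 0.6445, -0.1877]), array([ 0.6353, -0.1822])]
blue [323.5 222.5] [307 210  34  25 662] [array([ 0.475 , -0.1734]), array([ 0.4752, -0.1711]), array([ 0.4756, -0.1666])]
orange [492.1  56.5] [ 454   26   68   65 2437] [array([ 0.5817, -0.0803]), array([ 0.579 , -0.0805]), array([ 0.5735, -0.0811])]
orange [583.7 297.8] [565 284  39  29 922] [array([ 0.6531, -0.247 ]), array([ 0.6484, -0.2427]), array([ 0.639 , -0.2341])]
```

The predicted tip pixel (row 221) disagrees with the picture (row 237), and the force is still zero. So there is no contact yet, and I'll go on down slowly, watching the force.

Request:
move_arm(targets="0 0 0 0 0 -1.5 0;0 0 0 0 0 -1.5 0;0 0 0 0 0 0 0")

```text
time: 3.9
position: [0.4744, -0.1722, 0.0615]
orientation: [-180.0, 0.0, -5.4]
ft_force: [-0.5, 0.5, -0.4]
width: 0.0004
```

Request:
move_arm(targets="0 0 0 0 0 -1.5 0;0 0 0 0 0 -1.5 0;0 0 0 0 0 0 0")

```text
time: 4.2
position: [0.4745, -0.1722, 0.0585]
orientation: [-180.0, 0.0, -5.4]
ft_force: [-0.2, 0.5, 0.6]
width: 0.0008
```

Request:
move_arm(targets="0 0 0 0 0 -1.5 0;0 0 0 0 0 -1.5 0;0 0 0 0 0 0 0")

```text
time: 4.5
position: [0.4745, -0.1722, 0.0556]
orientation: [-180.0, 0.0, -5.4]
ft_force: [-0.1, -0.5, 0.2]
width: 0.0006
```

```bash
python3 - <<'E'
from h import *
im=vision.get_image('wrist');s=vision.get_image('scene');b=vision.get_image('top')
print(readout.get_obs()['ft_force'],readout.get_obs()['position'])
a=im[150:400,150:500];p=proj('scene',np.array([.475,-.173,.05])).astype(int);print(p)
s=s[p[1]-50:p[1]+45,p[0]-75:p[0]+65]
cv2.imwrite('pics/w3.png',np.vstack([cv2.resize(a,(560,400))[:,:], cv2.resize(s,(560,200*0+380),interpolation=cv2.INTER_CUBIC)])[:600 if 0 else None][...,::-1][::1][:780])
i=cv2.imread('pics/w3.png');cv2.imwrite('pics/w3.png',cv2.resize(i,(430,600)))
E
```

```text
[0.4516507  0.40251202 0.18081219] [ 0.47466643 -0.17225555  0.0557823 ]
[300 164]
```

View pics/w3.png

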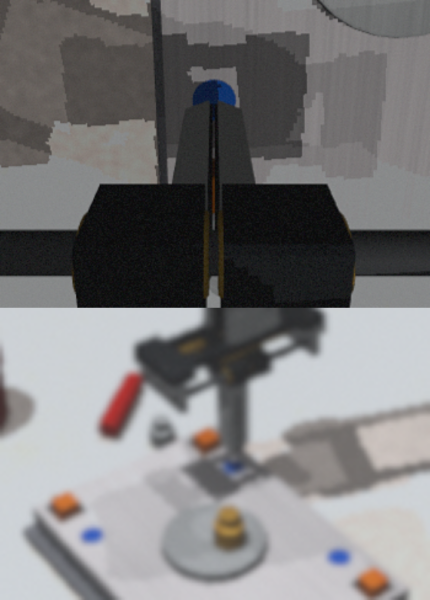

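The wrist and scene crops show the fingertip just above the plate at the dot, still not touching. The real tip is shorter than stated, so I continue down.

Request:
move_arm(targets="0 0 0 0 0 -1.5 0;0 0 0 0 0 -1.5 0;0 0 0 0 0 0 0")

```text
time: 4.95
position: [0.4744, -0.1721, 0.0525]
orientation: [-180.0, 0.0, -5.4]
ft_force: [0.5, 0.0, -0.6]
width: 0.0005
```

Request:
move_arm(targets="0 0 0 0 0 -1.5 0;0 0 0 0 0 -1.5 0;0 0 0 0 0 0 0")

```text
time: 5.25
position: [0.4744, -0.1722, 0.0495]
orientation: [-180.0, 0.0, -5.4]
ft_force: [-0.1, 1.0, -0.1]
width: 0.0004
```

```bash
python3 - <<'E'
from h import *
o=readout.get_obs();p=o['position'];print(p,o['ft_force'])
for d in(-.025,-.01,0,.01,.025):
  q=p-[0,0,d];print(d,'wrist nearface',proj('wrist',q+[0,.008,0]).round(1),'scene',proj('scene',q+[0,0,.0]).round(1), 'scene at old z',proj('scene',q*[1,1,0]+[0,0,.0558-d]).round(1))
im=vision.get_image('wrist');g=im.sum(2).astype(int);print(g[190:300:4,324-18],g[190:300:4,324+14])
E
```

```text
[ 0.47440939 -0.17216482  0.04952385] [-0.12488269  1.01215077 -0.08653581]
-0.025 wrist nearface [321.2 240.3] scene [300.4 157.9] scene at old z [300.3 156.3]
-0.01 wrist nearface [321.4 229.5] scene [300.4 161.7] scene at old z [300.4 160.1]
0 wrist nearface [321.5 223.1] scene [300.5 164.2] scene at old z [300.5 162.6]
0.01 wrist nearface [321.6 217.3] scene [300.6 166.6] scene at old z [300.5 165.1]
0.025 wrist nearface [321.7 209.5] scene [300.6 170.3] scene at old z [300.6 168.8]
[181 196 195 183 184 356 248 170 174 198 164 105 128 145 144 136 147 137
 130 126 143 149 133 123 146 144 141 140] [168 186 181 184 190 341 341 339 346 183 162 182 130 133 130 123 143 141
 130 141 143 128 148 134 148 141 127 145]
```

Request:
move_arm(targets="0 0 0 0 0 -1.5 0;0 0 0 0 0 -1.5 0;0 0 0 0 0 0 0")

```text
time: 5.6
position: [0.4745, -0.1722, 0.0466]
orientation: [-180.0, 0.0, -5.4]
ft_force: [-0.1, 0.7, -0.4]
width: 0.0001
```

Request:
move_arm(targets="0 0 0 0 0 -1.5 0;0 0 0 0 0 -1 0;0 0 0 0 0 0 0")

```text
time: 5.9
position: [0.4745, -0.1722, 0.0441]
orientation: [-180.0, 0.0, -5.4]
ft_force: [-0.6, 0.0, -0.6]
width: 0.0006
```

```bash
python3 - <<'E'
from h import *
im=vision.get_image('wrist');s=vision.get_image('scene')
hsv=cv2.cvtColor(im,cv2.COLOR_RGB2HSV)
k,l,st,ce=cv2.connectedComponentsWithStats(cv2.inRange(hsv,(95,110,50),(130,255,255)))
for i in range(1,k):
    if st[i,4]>100: print(ce[i].round(1),st[i],[ray('wrist',ce[i],z)[:2].round(4) for z in (.04,.046)])
print(readout.get_obs()['ft_force'],readout.get_obs()['position'])
a=cv2.resize(im[170:300,220:430],(646,400));s=cv2.resize(s[105:185,235:365],(325,200),interpolation=cv2.INTER_CUBIC)
o=np.zeros((600,646,3),np.uint8);o[:400]=a;o[400:,:325]=s
cv2.imwrite('pics/w4.png',o[...,::-1])
E
```

```text
[323.9 228.5] [306 221  36  16 323] [array([ 0.4755, -0.1694]), array([ 0.4757, -0.167 ])]
[613.  236.5] [ 594  220   39   34 1008] [array([ 0.6498, -0.1908]), array([ 0.6447, -0.1878])]
[0.01866261 0.44803082 0.05480597] [ 0.47462313 -0.1722491   0.04424971]
```

View pics/w4.png

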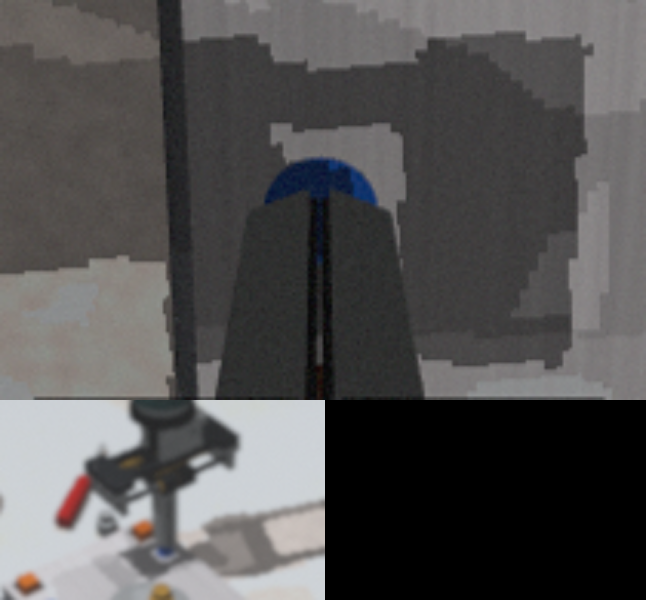

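The tip (row 237) is still slightly above the dot. Its apparent width of 46 px puts the real fingertips about 40 mm shorter than stated, and the body is still clear of everything. I continue gently.

Request:
move_arm(targets="0 0 0 0 0 -1.5 0;0 0 0 0 0 -1.5 0;0 0 0 0 0 0 0")

```text
time: 6.3
position: [0.4745, -0.1722, 0.0411]
orientation: [-180.0, 0.0, -5.4]
ft_force: [-0.5, 0.0, -0.3]
width: 0.0006
```

Request:
move_arm(targets="0 0 0 0 0 -1.5 0;0 0 0 0 0 -1.5 0;0 0 0 0 0 0 0")

```text
time: 6.6
position: [0.4745, -0.1721, 0.038]
orientation: [-180.0, 0.0, -5.4]
ft_force: [-0.7, -1.2, 0.8]
width: 0.0005
```

Request:
move_arm(targets="0 0 0 0 0 -1.5 0;0 0 0 0 0 -1.5 0;0 0 0 0 0 0 0")

```text
time: 6.9
position: [0.4745, -0.1722, 0.0351]
orientation: [-180.0, 0.0, -5.4]
ft_force: [-0.4, 0.1, -0.6]
width: 0.0004
```

Request:
move_arm(targets="0 0 0 0 0 -1.5 0;0 0 0 0 0 -1.5 0;0 0 0 0 0 0 0")

```text
time: 7.2
position: [0.4745, -0.1722, 0.0321]
orientation: [-180.0, 0.0, -5.4]
ft_force: [0.2, -0.5, -0.4]
width: 0.0007
```

Request:
move_arm(targets="0 0 0 0 0 -1.5 0;0 0 0 0 0 -1 0;0 0 0 0 0 0 0")

```text
time: 7.5
position: [0.4746, -0.1724, 0.0298]
orientation: [180.0, -0.0, -5.4]
ft_force: [-0.7, -0.2, 1.8]
width: 0.0004
```

```bash
python3 - <<'E'
from h import *
print(readout.get_obs()['ft_force'],readout.get_obs()['position'])
im=vision.get_image('wrist')
hsv=cv2.cvtColor(im,cv2.COLOR_RGB2HSV)
k,l,st,ce=cv2.connectedComponentsWithStats(cv2.inRange(hsv,(95,110,50),(130,255,255)))
for i in range(1,k):
    if st[i,4]>100: print(ce[i].round(1),st[i],[ray('wrist',ce[i],z)[:2].round(4) for z in (.04,.046)])
cv2.imwrite('pics/w5.png',im[...,::-1])
E
```

```text
[-0.74754753 -0.17791164  1.77477625] [ 0.47459544 -0.17235749  0.02983419]
[628.  248.4] [613 229  27  37 779] [array([ 0.6471, -0.1919]), array([ 0.6417, -0.1886])]
```

View pics/w5.png

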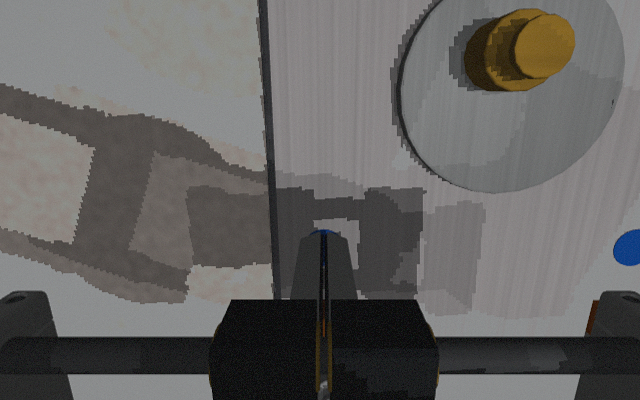

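Contact at TCP z of about 0.030: the force rises and the dot is covered. I press a little more to see whether it gives.

Request:
move_arm(targets="0 0 0 0 0 -1 0;0 0 0 0 0 -1 0;0 0 0 0 0 0 0;0 0 0 0 0 0 0")

```text
time: 7.95
position: [0.4745, -0.1724, 0.0278]
orientation: [180.0, 0.0, -5.4]
ft_force: [-2.1, -0.5, 1.4]
width: 0.0006
```

Request:
move_arm(targets="0 0 0 0 0 -1 0;0 0 0 0 0 -1 0;0 0 0 0 0 0 0;0 0 0 0 0 0 0")

```text
time: 8.35
position: [0.4746, -0.1724, 0.0265]
orientation: [180.0, -0.0, -5.4]
ft_force: [-3.1, -0.4, 7.1]
width: 0.0006
```

It gave about 4 mm and then met a stop at 7 N. I'll hold it slightly firmer, photograph it, and then press the neighbouring corner to compare.

Request:
move_arm(targets="0 0 0 0 0 -1 0;0 0 0 0 0 0 0;0 0 0 0 0 0 0")

```text
time: 8.65
position: [0.4746, -0.1724, 0.0263]
orientation: [180.0, -0.0, -5.4]
ft_force: [-4.3, -0.1, 14.4]
width: 0.0003
```

```bash
python3 - <<'E'
from h import *
o=readout.get_obs();print(o['position'],o['ft_force'])
A=cv2.imread('pics/scene0.png')[...,::-1]
B=np.mean([vision.get_image('scene') for _ in range(4)],0).astype(np.uint8)
for n,lo,hi in(('blue',(95,90,50),(130,255,255)),('orange',(3,120,80),(22,255,255))):
  for im in(A,B):
    hsv=cv2.cvtColor(np.ascontiguousarray(im),cv2.COLOR_RGB2HSV)
    k,l,s,ce=cv2.connectedComponentsWithStats(cv2.inRange(hsv,lo,hi))
    print(n,[(ce[i].round(2).tolist(),int(s[i,4])) for i in range(1,k) if s[i,4]>12 and 220<ce[i][0]<370 and 140<ce[i][1]<260])
# local shift of plate patches
for nm,X in(('BL',(.659,-.021,.046)),('BR',(.643,-.1885,.046)),('FL',(.489,-.0055,.046)),('pan',(.566,-.097,.058))):
    x,y=proj('scene',np.array(X)).astype(int)
    g=[cv2.cvtColor(np.ascontiguousarray(i[y-12:y+13,x-12:x+13]),cv2.COLOR_RGB2GRAY).astype(np.float32) for i in(A,B)]
    print(nm,(x,y),cv2.phaseCorrelate(g[0],g[1],cv2.createHanningWindow((25,25),cv2.CV_32F)))
E
```

```text
[ 0.47463161 -0.17238701  0.0262802 ] [-4.26591662 -0.09100537 14.36051737]
blue [([301.0, 165.15], 13), ([254.5, 187.5], 20), ([334.87, 194.52], 23), ([286.83, 220.9], 29)]
blue [([254.5, 186.67], 18), ([335.16, 194.68], 19), ([286.81, 219.11], 27)]
orange [([291.87, 156.37], 30), ([245.72, 177.5], 32), ([299.0, 184.2], 45), ([345.98, 202.58], 45), ([297.09, 230.25], 53)]
orange [([291.6, 156.97], 35), ([245.72, 177.5], 32), ([299.0, 183.56], 48), ([345.98, 202.58], 45), ([297.09, 229.53], 47)]
BL (np.int64(286), np.int64(220)) ((0.6750247082256688, -0.9269562809378673), 1.123505931854248)
BR (np.int64(254), np.int64(186)) ((0.5384935310844661, -0.09731112935294206), 1.0155974189758301)
FL (np.int64(334), np.int64(194)) ((0.7894152622572488, 0.4002881292837479), 0.8940945503234863)
pan (np.int64(293), np.int64(187)) ((0.756026843685838, -0.5165561992333068), 0.9857629608154297)
```

The back left dot rose 1.8 px (about 5 mm) while front left and back right barely moved. The plate is tilting about that diagonal, so front right is the rocking corner. Lift and move over its shim.

Request:
move_arm(targets="0 0 0 0 0 5 0;0 0 0 0 0 15 0;0 0 0 0 0 15 0;0 0 0 -2.5 -24 0 0;0 0 0 -2 -24 0 0;0 0 0 0 0 -5 0;0 0 0 0 0 0 0;0 0 0 0 0 0 0")

```text
time: 9.65
position: [0.4697, -0.219, 0.0541]
orientation: [-179.9, 0.1, -5.4]
ft_force: [0.5, 0.5, -0.4]
width: 0.0
```

```bash
python3 - <<'E'
from h import *
o=readout.get_obs();print(o['position'],o['ft_force'])
im=vision.get_image('wrist');s=vision.get_image('scene')
a=cv2.resize(im[130:330,160:480],(640,400));s=cv2.resize(s[105:185,235:365],(325,200),interpolation=cv2.INTER_CUBIC)
q=np.zeros((600,640,3),np.uint8);q[:400]=a;q[400:,:325]=s
cv2.imwrite('pics/w6.png',q[...,::-1])
E
```

```text
[ 0.46966763 -0.21900307  0.0541454 ] [ 0.4967419   0.53538687 -0.40847355]
```

View pics/w6.png

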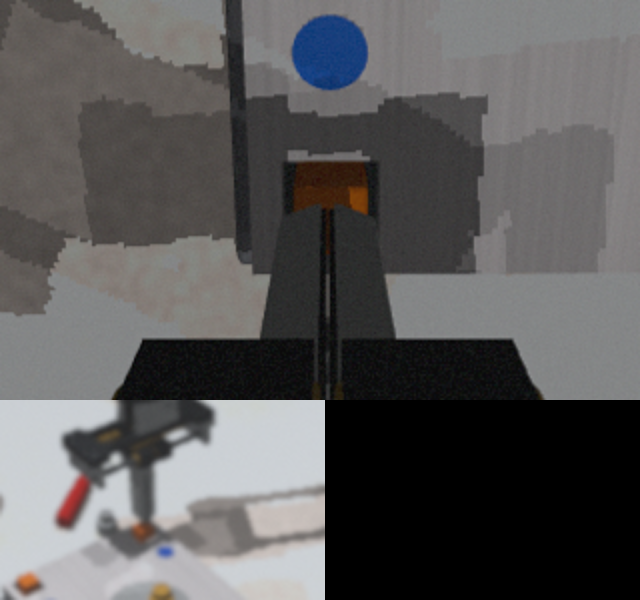

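The tip is directly over the front right key, centred at about (330,190) in the crop. Press down.

Request:
move_arm(targets="0 0 0 0 -1 -5 0;0 0 0 0 0 -4 0;0 0 0 0 0 -2 0;0 0 0 0 0 -2 0;0 0 0 0 0 -2 0;0 0 0 0 0 0 0")

```text
time: 10.35
position: [0.4701, -0.2212, 0.0395]
orientation: [-180.0, 0.0, -5.4]
ft_force: [-0.5, 0.3, 0.9]
width: -0.0
```

Request:
move_arm(targets="0 0 0 0 0 -2 0;0 0 0 0 0 -1.5 0;0 0 0 0 0 0 0;0 0 0 0 0 0 0")

```text
time: 10.75
position: [0.4703, -0.2214, 0.0361]
orientation: [180.0, -0.0, -5.4]
ft_force: [-0.1, -0.3, 0.8]
width: 0.0006
```

Request:
move_arm(targets="0 0 0 0 0 -1.5 0;0 0 0 0 0 -1 0;0 0 0 0 0 0 0;0 0 0 0 0 0 0")

```text
time: 11.15
position: [0.4703, -0.2214, 0.0345]
orientation: [180.0, -0.0, -5.4]
ft_force: [-1.6, 0.0, 7.0]
width: 0.0005
```

Request:
move_arm(targets="0 0 0 0 0 -1 0;0 0 0 0 0 -1 0;0 0 0 0 0 0 0;0 0 0 0 0 0 0")

```text
time: 11.55
position: [0.4705, -0.2216, 0.0344]
orientation: [179.9, -0.1, -5.4]
ft_force: [-3.9, 2.0, 19.3]
width: 0.0005
```

The key is at its stop: TCP holds at 0.0344 while the force rises to 19 N, against a predicted 0.0335. Lift off and check.

Request:
move_arm(targets="0 0 0 0 0 0 0;0 0 0 0 0 5 0;0 0 0 0 0 20 0;0 0 0 0 0 30 0;0 0 0 0 0 40 0;0 0 0 -30 -20 20 0;0 0 0 -40 -20 20 0;0 0 0 -40 -20 0 0;0 0 0 0 0 0 0;0 0 0 0 0 0 0;0 0 0 0 0 0 0")

```text
time: 12.65
position: [0.3608, -0.281, 0.1665]
orientation: [-180.0, -0.0, -5.4]
ft_force: [-0.3, 0.4, 0.1]
width: 0.0006
```

```bash
python3 - <<'E'
from h import *
o=readout.get_obs();print(o['time'],o['position'],o['ft_force'])
A=cv2.imread('pics/scene0.png')[...,::-1];B=vision.get_image('scene');T=vision.get_image('top')
T0=cv2.imread('pics/top0.png')[...,::-1]
for m,ims,box in(('scene',(A,B),(220,370,140,260)),('top',(T0,T),(285,395,160,245))):
 for n,lo,hi in(('blue',(95,90,50),(130,255,255)),('orange',(3,120,80),(22,255,255))):
  for im in ims:
    hsv=cv2.cvtColor(np.ascontiguousarray(im),cv2.COLOR_RGB2HSV)
    k,l,s,ce=cv2.connectedComponentsWithStats(cv2.inRange(hsv,lo,hi))
    print(m,n,[(ce[i].round(1).tolist(),int(s[i,4])) for i in range(1,k) if s[i,4]>10 and box[0]<ce[i][0]<box[1] and box[2]<ce[i][1]<box[3]])
f=lambda i:cv2.resize(np.ascontiguousarray(i[95:255,190:370]),(394,350),interpolation=cv2.INTER_CUBIC)
cv2.imwrite('pics/e.png',np.hstack([f(A),f(B)])[...,::-1])
E
```

```text
12.65 [ 0.36084007 -0.28097948  0.1664791 ] [-0.32046602  0.38251782  0.08773538]
scene blue [([301.0, 165.2], 13), ([254.5, 187.5], 20), ([334.9, 194.5], 23), ([286.8, 220.9], 29)]
scene blue [([301.0, 165.3], 14), ([254.5, 187.5], 20), ([334.8, 194.6], 22), ([286.8, 220.9], 29)]
scene orange [([291.9, 156.4], 30), ([245.7, 177.5], 32), ([299.0, 184.2], 45), ([346.0, 202.6], 45), ([297.1, 230.2], 53)]
scene orange [([291.8, 157.8], 22), ([245.7, 177.5], 32), ([298.9, 184.1], 42), ([346.0, 202.7], 44), ([297.1, 230.3], 54)]
top blue [([315.5, 173.5], 32), ([368.6, 179.0], 34), ([309.8, 227.6], 35), ([363.5, 233.1], 35)]
top blue [([315.5, 173.5], 32), ([368.6, 179.0], 34), ([309.8, 227.6], 35), ([363.5, 233.1], 35)]
top orange [([300.0, 171.8], 50), ([384.3, 180.2], 52), ([335.2, 204.7], 60), ([294.3, 226.0], 54), ([379.3, 234.6], 58)]
top orange [([300.1, 171.8], 51), ([384.3, 180.2], 55), ([335.3, 204.7], 57), ([294.4, 226.1], 58), ([378.9, 234.5], 54)]
```

View pics/e.png

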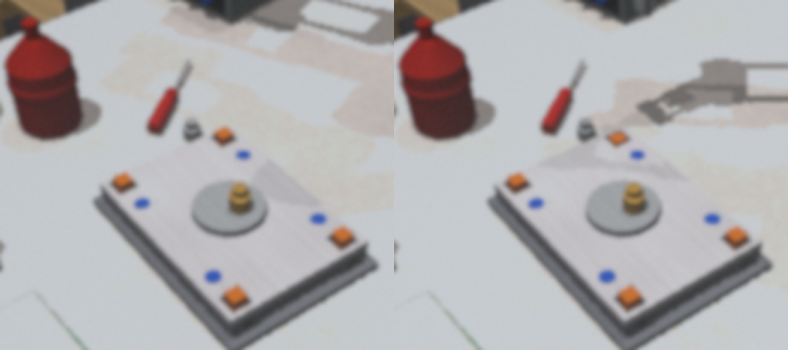

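Before and after: only the front right key (now at (618,138) in the right panel) is flat. The plate, the weights and everything else in view are unchanged.

```bash
python3 -c "
from rig import robot;print(robot.close_job())"
```

```text
the job is handed in; nothing more can be done
None
```

The front right corner was the one that rocked. I pressed its orange shim key down to its stop, and the job is handed in at about 12.7 s of the 51 s allowed; it gave no verdict.

- **Finding the corner:** I pressed the front right dot first. It gave about 4 mm under roughly 2 N and then met a stop at 7–14 N. While it was held down, the back left dot rose by about 5 mm in the scene camera and the other two barely moved. I did not press the other three corners.
- **Pressing the shim:** The key went down to its stop. The tool held its height while the force rose from 7 to 19 N.
- **Final check:** The front right key is lower, and the other three keys and all four dots are where they started, to within 0.1 px. The brass and steel weights, flask and screwdriver look unmoved. The bottle was outside that last picture, and the arm never went near it. The arm was clear, with no force on it.
- **Disagreement:** The fingertips did not stand 25 mm ahead of the TCP as stated. Contact came with the TCP about 15 mm below the tips, so I found the surface by force and camera and used that offset for the shim.

I viewed 9 pictures.

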